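Nest the kidney dish in its enamel tray

TASK

Put the kidney-shaped metal dish away in the white enamel tray: turn it until its outline matches the tray's, hollow side to hollow side, and lower it in until it sits flat on the tray's floor; the enamel chips, so do not drop it. Leave the straight oblong dish where it stands, and let go at the end.

Things in the scene. Friction and masses are not known exactly. Their poses are not given: they have to be found in the camera images.
- kidney_dish: Loose bare-metal kidney-shaped dish, 150 (x) x 76 (y) mm at the rim, 30 high, open, 0.15-0.3 kg, upright on the bench. Upright walnut grip bar in its middle: 44 mm along x, 12 mm thick along y, top 68 mm above the underside, clear on both sides above the rim. Origin: underside, at the centre of mass, under the bar's middle; z up, x along the length, hollow side at -y, bulging side at +y.
- dish_hollow (a point): The middle of the kidney dish's hollow side at the rim: 19 mm from the bar's centre line towards the dish's -y, 30 mm above its underside.
- enamel_tray: Loose 0.8 kg white enamel kidney-shaped tray, dark rim, chipped, 178 (x) x 104 (y) mm at the rim, 28 high, empty, on the bench. The dish's outline enlarged: 11 mm free room all round when the dish is centred at the same yaw; half a turn wrong does not fit. Floor 4 mm thick. Origin: underside; the dish's origin lies right above it when nested. x along the length, hollow side at -y, z up.
- oblong_dish: Bystander, to be left in place: same metal and same walnut grip bar, but straight-sided with two round ends, 158 (x) x 65 (y) mm at the rim, 30 high, bar top at 68 mm. Origin: underside, under the bar's middle.
Mind the look-alikes: they are no part of the job. Leave any green or red look-alike of the kidney_dish alone.

How it is judged:
By the outcome, as a careful person would: the job done as asked, in the order asked, and still so for the second after the job is handed in, with the robot touching nothing.
It also fails if it takes over 42 s, if anything falls off the work surface, if the arm or the gripper's body presses on something with over 40 N, if the wrist force passes 120 N, or if a joint passes its speed limit or range.

ROBOT

A 7-joint arm with a two-finger parallel gripper is mounted at the origin on the work surface. World frame = base frame: x ahead of the robot, y to its left, z up, the work surface at z = 0. Lengths are in m, angles in rad, forces in N, time in s.
With the tool pointing down it reaches from about 0.4 to 0.85 m from the base axis. Payload 10.4 kg.
Tool frame: the origin (TCP) lies between the finger pads; the fingertips stand 11 mm ahead of it and the grasp point (between the pads) lies 8 mm behind it; z points along the fingers, y is the direction in which the jaws open and shut (so a half turn about z gives the same grasp; the last joint's range is limited). The gripper opens to 87 mm and grips with 3 to 60 N. Pads are 19 mm wide; open, the fingers measure 117 mm over their backs; the gripper's body (75 mm by 190 mm) begins 51 mm behind the grasp point.
Start: joints at [-1.213, 0.332, -0.065, 1.46, 0.022, 1.35, -0.088], TCP at [0.232, 0.58, 0.234] pointing down, gripper open.
Joint ranges: [-2.6, 2.6], [-0.5, 2.12], [-1.47, 1.34], [0.16, 2.42], [-1.27, 4.41], [0.06, 2.06], [-2.6, 2.6]. Speed limits (rad/s): [2.22, 2.22, 2.79, 2.79, 3.14, 3.14, 3.14].

INTERFACE

Orientations are given as a unit quaternion [x, y, z, w].
In Python, from bench import r, eyes gives the robot as it stands.
- The arm moves only by the shell command python3 -m inch 'ROWS' [FORCE]. ROWS is a JSON object of lists of equal length, an entry for each row: "translation": the shift along the world's x, y, z scaled (see below), a list of three; "rot": the turn, a rotation vector about the world's x, y, z scaled (see below), a list of three; "jaw": the finger opening in mm, from 0 to 87. In form: {"translation": [[tx, ty, tz], ...], "rot": [[ax, ay, az], ...], "jaw": [jaw, ...]}. A call has 1 to 20 rows; each row is the pose to reach, as a shift and turn from the pose measured when the call began; what a row does not reach only later rows make up. The controller multiplies each number of a shift by 100 mm and each number of a turn by 60 degrees. A row lasts 1/10 s, in which the tool goes at most 50 mm and 8.59 degrees, less where a joint would pass 70% of its speed; a pose out of reach is approached as far as the arm can. A call with a number of a shift or a turn outside -1 to 1 is refused whole. A call with a gripper value outside its range is refused whole. The fingers move at their own pace and stop on an object; FORCE is the grip in N (left out, the last holds). Time passes only in rows, so rows that repeat a pose let the fingers close. It gives the time, the measured TCP pose, the force and the opening at its end, in the units of the state.
- r.read_state(): the state, without advancing time (a new reading comes with each control period).
- eyes.camera(name): name is "scene" or "top" or "wrist"; returns the picture (400x640x3 uint8, blue, green, red); there is no depth.
- eyes.calibration(name): a dict with "fx", "fy", "cx", "cy" (pixels), "R" (3x3) and "t" (3): a world point X has camera coordinates R X + t; the wrist camera has in their place "hand_eye" (4x4, takes a point from camera to tool coordinates, whose origin is the TCP and whose axes are the flange's). Camera axes: x right, y down, z forward; pixel columns grow to the right and rows downward; lengths in m; the calibration is good to about 2 mm. A picture is of the moment at which its call begins: read the wrist's pose just before it. calibration takes no time and is no camera call.
- r.close_job(): hands the job in, once; it reports no verdict.
The state is a dict: "time": time; "joint_positions": joint angles; "joint_vel": joint speeds; "joint_torque": joint torques, N m; "ee_pos": TCP position; "eef_rot": TCP orientation; "ft_force": force on the tool from outside, world axes, zero at the start; "torque": the same for the moment, N m; "width": finger opening in m.
Only numpy, scipy, OpenCV 4.12 (cv2) and the standard library are available. Lean on these libraries where they do the work, as an engineer would, in place of code of your own. Each camera call takes 0.05 s, during which the arm holds its last target. There are 200 camera calls.

## Working session

There is one attempt and no reset: what is moved stays moved. The work goes in short steps, Python scripts to look and compute and a shell command to move; the robot and the scene stay as the last step left them, time stands still between calls to the robot, and variables do not carry over. Pictures are saved under pics/ and viewed, about 8 in all and at most 12, crops included, and the job is handed in when it is done.

```bash
mkdir -p pics; python3 - <<'E'
from bench import r,eyes
import cv2
s=r.read_state();print(s['time'],s['ee_pos'],s['eef_rot'],s['width'])
for n in("top","scene"):
    cv2.imwrite(f"pics/{n}0.png",eyes.camera(n)); c=eyes.calibration(n); print(n,c)
print(eyes.calibration("wrist"))
E
```

```text
0.0 [0.23215504 0.57989668 0.2327625 ] [ 1.89234749e-01  9.81931634e-01 -6.81591340e-04 -1.09963127e-04] 0.08673061388595901
top {'fx': 402.62208324556, 'fy': 402.62208324556, 'cx': 320.10174780441025, 'cy': 192.59601662071796, 'R': array([[-0.00289346, -0.9996986 , -0.02437893],
       [-0.98926855,  0.00642287, -0.14596743],
       [ 0.14608002,  0.02369496, -0.98898897]]), 't': array([-0.07094471,  0.45039794,  0.96612003])}
scene {'fx': 488.17293347026737, 'fy': 488.17293347026737, 'cx': 320.0123599591587, 'cy': 200.1711356587604, 'R': array([[ 0.18132688,  0.98340923,  0.00518232],
       [ 0.72944473, -0.13096135, -0.67138626],
       [-0.65956876,  0.12552059, -0.74108949]]), 't': array([ 0.00907711, -0.29715527,  1.62915488])}
{'fx': 302.797352890103, 'fy': 302.797352890103, 'cx': 324.3292334657244, 'cy': 198.98375409476836, 'hand_eye': array([[ 6.29927823e-04, -9.62801702e-01, -2.70208228e-01,
         7.43301921e-02],
       [ 9.99999460e-01,  3.83015896e-04,  9.66510634e-04,
         4.71828148e-04],
       [-8.27064037e-04, -2.70208691e-01,  9.62801423e-01,
        -1.50431228e-01],
       [ 0.00000000e+00,  0.00000000e+00,  0.00000000e+00,
         1.00000000e+00]])}
```

View pics/top0.png

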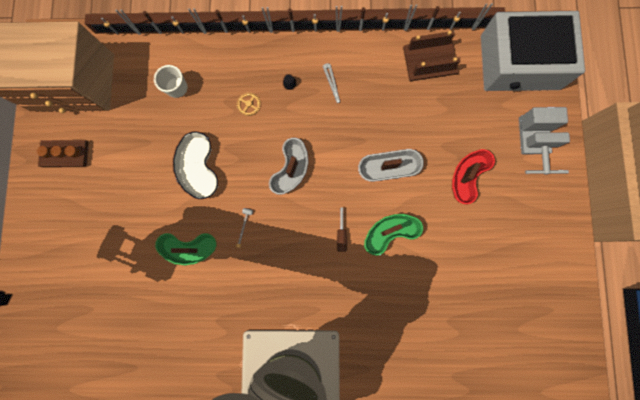

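View pics/scene0.png

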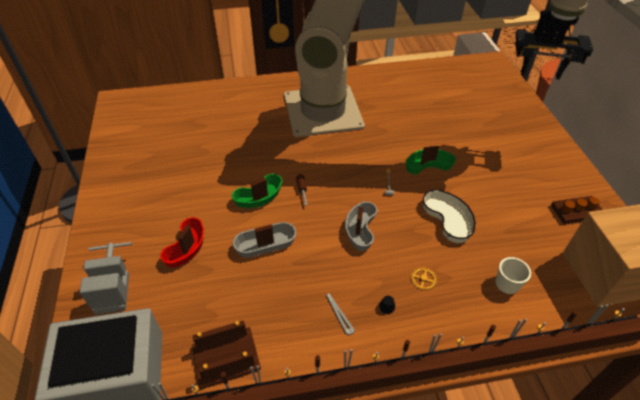

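The top view shows the bare-metal kidney dish near (291,166), hollow to the left (+y). The tray is near (196,165), hollow to the right (-y), and the oblong dish is at (391,165). The scene view agrees. Next I'll measure the outlines.

```bash
cat > h.py <<'E'
import numpy as np,cv2
from bench import r,eyes
from scipy.spatial.transform import Rotation as Ro
def cam(n,s=None):
    c=eyes.calibration(n)
    K=np.array([[c['fx'],0,c['cx']],[0,c['fy'],c['cy']],[0,0,1]])
    if n=='wrist':
        T=np.eye(4);T[:3,:3]=Ro.from_quat(s['eef_rot']).as_matrix();T[:3,3]=s['ee_pos']
        M=np.linalg.inv(T@np.array(c['hand_eye']))
        return K,M[:3,:3],M[:3,3]
    return K,np.array(c['R']),np.array(c['t'])
def back(px,z,C):
    K,R,t=C; o=-R.T@t
    d=(R.T@np.linalg.inv(K)@np.c_[np.atleast_2d(px),np.ones(len(np.atleast_2d(px)))].T).T
    return o+d*((z-o[2])/d[:,2])[:,None]
def rect(im,C,z,c,half,ppm=2):
    """rectified map view of plane z: right=+x? rows: up=+x, cols: left=+y ; ppm px per mm"""
    K,R,t=C; n=int(2*half*ppm); g=(np.arange(n)-n/2)/ppm/1000
    X=c[0]-g[:,None]+0*g[None]; Y=c[1]-g[None]+0*g[:,None]
    P=np.stack([X,Y,0*X+z],-1)@R.T+t; p=P@K.T; p=p[...,:2]/p[...,2:]
    return cv2.remap(im,p.astype(np.float32),None,cv2.INTER_CUBIC)
E
python3 - <<'E'
from h import *
im=cv2.imread('pics/top0.png');C=cam('top')
print(back([(291,166),(196,165),(391,165)],.03,C).round(3))
hsv=cv2.cvtColor(im,cv2.COLOR_BGR2HSV)
for nm,b in(('dish',(262,130,318,200)),('tray',(165,122,228,208))):
    x0,y0,x1,y1=b; m=np.zeros(im.shape[:2],np.uint8)
    m[y0:y1,x0:x1]=(hsv[y0:y1,x0:x1,1]<75)*255
    cs,_=cv2.findContours(m,cv2.RETR_EXTERNAL,cv2.CHAIN_APPROX_NONE);c=max(cs,key=cv2.contourArea)
    w=back(c[:,0],.029,C)[:,:2]*1000
    q=cv2.minAreaRect(w.astype(np.float32));print(nm,q)
a=rect(im,C,.029,back((291,166),.029,C)[0],90,3);b=rect(im,C,.028,back((196,165),.028,C)[0],120,3)
b=cv2.resize(b,None,fx=.55,fy=.55);a=cv2.resize(a,(396,396));b=cv2.resize(b,(396,396))
cv2.imwrite('pics/rect.png',np.hstack([a,b]))
E
```

```text
[[ 0.518 -0.     0.03 ]
 [ 0.523  0.241  0.03 ]
 [ 0.519 -0.25   0.03 ]]
dish ((516.771728515625, 0.15966033935546875), (78.92233276367188, 150.19061279296875), 70.24003601074219)
tray ((522.2481689453125, 247.52484130859375), (173.9280548095703, 102.03607177734375), 13.094276428222656)
```

View pics/rect.png

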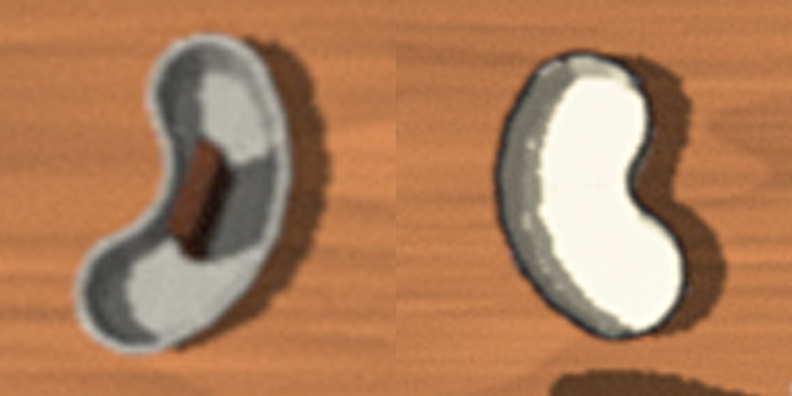

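Both outlines match the given sizes. The dish is at about (0.517, 0.000) with yaw about 160°, and the tray at about (0.522, 0.248) with yaw about 13°. The tool's jaw axis is already within 2° of the dish's y, so I'll move above the dish.

```bash

python3 -m inch '{"translation":[[0.24,-0.48,0],[0.47,-0.95,0],[0.47,-0.95,0]],"rot":[[0,0,0],[0,0,0],[0,0,0.033]],"jaw":[87,87,87]}'
python3 -m inch '{"translation":[[0.24,-0.48,0],[0.47,-0.95,0],[0.47,-0.95,0]],"rot":[[0,0,0],[0,0,0],[0,0,0]],"jaw":[87,87,87]}'
python3 -m inch '{"translation":[[0.24,-0.48,0],[0.47,-0.95,0],[0.47,-0.95,0]],"rot":[[0,0,0],[0,0,0],[0,0,0]],"jaw":[87,87,87]}'
```

```text
time: 0.4
ee_pos: [0.2834, 0.4797, 0.2327]
eef_rot: [0.176, 0.984, -0.002, 0.001]
ft_force: [0.2, -0.3, 0.7]
width: 0.087
time: 0.7
ee_pos: [0.3334, 0.3798, 0.2326]
eef_rot: [0.179, 0.984, -0.002, 0.001]
ft_force: [0.2, 0.4, -0.1]
width: 0.0867
time: 1.0
ee_pos: [0.3828, 0.2801, 0.2326]
eef_rot: [0.182, 0.983, -0.003, 0.002]
ft_force: [-0.8, 0.2, 0.4]
width: 0.0869
```

```bash

python3 -m inch '{"translation":[[0.24,-0.48,0],[0.47,-0.95,0],[0.47,-0.95,0]],"rot":[[0,0,0],[0,0,0],[0,0,0]],"jaw":[87,87,87]}'
python3 -m inch '{"translation":[[0.24,-0.48,0],[0.47,-0.95,0],[0.47,-0.95,0]],"rot":[[0,0,0],[0,0,0],[0,0,0]],"jaw":[87,87,87]}'
python3 -m inch '{"translation":[[0.24,-0.4,0],[0.35,-0.75,0],[0.35,-0.75,0],[0.35,-0.75,0]],"rot":[[0,0,0],[0,0,0],[0,0,0],[0,0,0]],"jaw":[87,87,50,50]}'
python3 - <<'E'
from h import *
s=r.read_state();im=eyes.camera('wrist');C=cam('wrist',s)
print(s['ee_pos'],s['eef_rot'])
cv2.imwrite('pics/w1.png',im)
np.savez('pics/w1.npz',R=C[1],t=C[2],K=C[0])
E
```

```text
time: 1.3
ee_pos: [0.4317, 0.1805, 0.2327]
eef_rot: [0.185, 0.983, -0.003, 0.002]
ft_force: [0.1, -0.3, 0.3]
width: 0.0869
time: 1.6
ee_pos: [0.4803, 0.081, 0.2328]
eef_rot: [0.188, 0.982, -0.004, 0.002]
ft_force: [-0.1, 0.4, -0.8]
width: 0.0872
time: 2.0
ee_pos: [0.5153, 0.0067, 0.2325]
eef_rot: [0.188, 0.982, -0.004, 0.002]
ft_force: [0.1, 0.8, 0.5]
width: 0.0779
[0.515275   0.00673239 0.23245696] [ 0.18838216  0.98208621 -0.0037967   0.00210237]
```

View pics/w1.png

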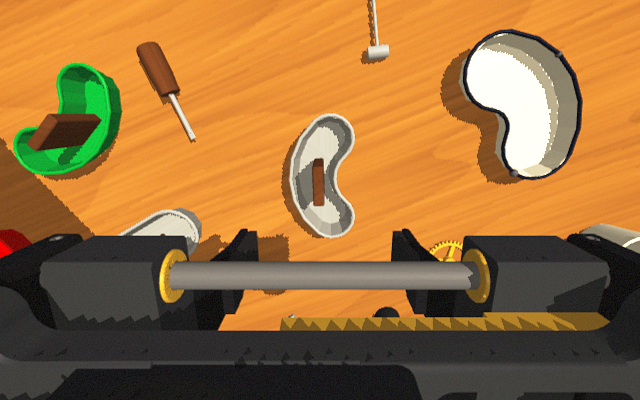

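The wrist view shows the dish at (322,175) with its bar at about (319,182), vertical in the image, and its hollow to the right. The whole tray is visible at (525,105) with its hollow to the left. I'll measure both from this image.

```bash
cat > m.py <<'E'
from h import *
def outline(m,C,z):
    cs,_=cv2.findContours(m,cv2.RETR_EXTERNAL,cv2.CHAIN_APPROX_NONE);c=max(cs,key=cv2.contourArea)
    w=back(c[:,0],z,C)[:,:2]*1000
    (cx,cy),(a,b),g=cv2.minAreaRect(w.astype(np.float32))
    return (cx,cy),sorted((a,b)),(g if a>b else g+90)
E
python3 - <<'E'
from m import *
im=cv2.imread('pics/w1.png');d=np.load('pics/w1.npz');C=(d['K'],d['R'],d['t'])
hsv=cv2.cvtColor(im,cv2.COLOR_BGR2HSV)
def box(b,f):
    x0,y0,x1,y1=b;m=np.zeros(im.shape[:2],np.uint8);m[y0:y1,x0:x1]=f[y0:y1,x0:x1]*255;return m
g=(hsv[...,1]<70)&(hsv[...,2]>85)
m=box((275,105,365,242),g)
print('dish',outline(m,C,.030))
# tray rim is dark or white: hsv low sat or very dark
t=(hsv[...,1]<75)&(hsv[...,2]>150)|(hsv[...,2]<45)|(hsv[...,1]<40)
m2=box((440,20,600,190),t);m2=cv2.morphologyEx(m2,cv2.MORPH_OPEN,np.ones((2,2)))
print('tray',outline(m2,C,.028))
b=(hsv[...,2]<150)&(hsv[...,1]>100)
m3=box((305,145,335,215),b)
print('bar',outline(m3,C,.068),C[1].T@-C[2])
mm=cv2.merge([m3,m,m2]); o=np.vstack([im[15:250,270:600],cv2.addWeighted(im,.4,mm,.6,0)[15:250,270:600]])
cv2.imwrite('pics/mask.png',cv2.resize(o,None,fx=1.25,fy=1.25))
E
```

```text
dish ((515.1268310546875, 2.4622039794921875), [77.45103454589844, 149.0769805908203], 159.86380004882812)
tray ((524.9456787109375, 239.1671142578125), [82.75820922851562, 171.79690551757812], 13.057302474975586)
bar ((509.4629211425781, 0.9306221008300781), [11.623858451843262, 50.12845230102539], 158.24887084960938) [0.44599023 0.0359191  0.38247142]
```

View pics/mask.png

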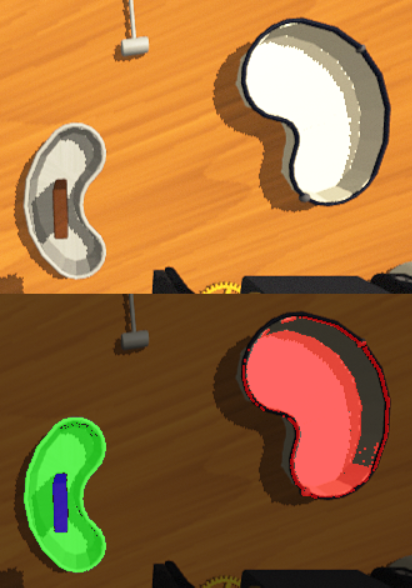

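```bash
python3 - <<'E'
from m import *
im=cv2.imread('pics/w1.png');d=np.load('pics/w1.npz');C=(d['K'],d['R'],d['t'])
hsv=cv2.cvtColor(im,cv2.COLOR_BGR2HSV)
for th in(55,75,90):
    m=np.zeros(im.shape[:2],np.uint8);m[20:190,445:600]=((hsv[...,2]<th)&(hsv[...,1]<110))[20:190,445:600]
    n,l,st,_=cv2.connectedComponentsWithStats(m,connectivity=8)
    for i in range(1,n):
        if st[i,4]<8:m[l==i]=0
    p=np.argwhere(m)[:,::-1].astype(float)
    w=back(p,.028,C)[:,:2]*1000
    print(th,len(p),cv2.minAreaRect(w.astype(np.float32)))
im=cv2.imread('pics/top0.png');C=cam('top');hsv=cv2.cvtColor(im,cv2.COLOR_BGR2HSV)
m=np.zeros(im.shape[:2],np.uint8);m[135:200,280:305]=((hsv[...,1]>75)&(hsv[...,2]<140))[135:200,280:305]
m[:,:]*=255
cs,_=cv2.findContours(m,cv2.RETR_EXTERNAL,cv2.CHAIN_APPROX_NONE)
for c in cs:
  if len(c)>8:print(cv2.minAreaRect((back(c[:,0],.068,C)[:,:2]*1000).astype(np.float32)))
E
```

```text
55 450 ((521.0252685546875, 249.31826782226562), (162.43365478515625, 105.1761245727539), 13.0412015914917)
75 891 ((520.6031494140625, 249.4192657470703), (176.96878051757812, 105.5633773803711), 13.04119873046875)
90 978 ((520.6031494140625, 249.4192657470703), (176.96878051757812, 105.5633773803711), 13.04119873046875)
((460.0118408203125, -19.846885681152344), (13.764288902282715, 57.78229904174805), 45.32120132446289)
((510.18438720703125, -4.119707107543945), (19.26637840270996, 48.31520462036133), 72.15819549560547)
((575.3720703125, -32.54204177856445), (16.021286010742188, 6.132732391357422), 37.78074645996094)
```

```bash
cat > rv.py <<'E'
import sys
from h import *
s=r.read_state();yaw=np.radians(float(sys.argv[1]))
x=[np.cos(yaw),np.sin(yaw),0];z=[0,0,-1];y=np.cross(z,x)
v=(Ro.from_matrix(np.c_[x,y,z])*Ro.from_quat(s['eef_rot']).inv()).as_rotvec(degrees=True)
print('rot/60',(v/60).round(3),s['ee_pos'].round(4),s['ft_force'],s['width'],s['time'])
E
python3 rv.py 159.9
python3 -m inch '{"translation":[[-0.02,-0.07,-0.4],[-0.02,-0.07,-0.8],[-0.02,-0.07,-0.95],[-0.02,-0.07,-0.95]],"rot":[[0,0,0],[0,0,0.025],[0,0,0.025],[0,0,0.025]],"jaw":[60,60,60,60]}'
python3 rv.py 159.9
```

```text
rot/60 [0.008 0.003 0.025] [0.5151 0.0077 0.2325] [ 0.12710081  0.0438234  -0.35735627] 0.07438346451179004 2.05
time: 2.45
ee_pos: [0.5113, 0.0027, 0.1352]
eef_rot: [0.173, 0.985, -0.004, -0.0]
ft_force: [-1.2, -0.3, 0.4]
width: 0.0604
rot/60 [ 0.008 -0.001 -0.003] [0.5113 0.0027 0.1352] [-1.2161069  -0.25709937  0.41186676] 0.060440151171114315 2.45
```

```bash

python3 -m inch '{"translation":[[0.02,-0.03,-0.4],[0.02,-0.03,-0.7],[0.02,-0.03,-0.89],[0.02,-0.03,-0.89],[0.02,-0.03,-0.89]],"rot":[[0.008,0,0],[0.008,0,0],[0.008,0,0],[0.008,0,0],[0.008,0,0]],"jaw":[50,50,50,50,50]}'
python3 rv.py 159.9
python3 - <<'E'
from h import *
s=r.read_state();im=eyes.camera('wrist');cv2.imwrite('pics/w2.png',im)
E
```

```text
time: 2.95
ee_pos: [0.5141, 0.0006, 0.0475]
eef_rot: [0.173, 0.985, 0.0, -0.0]
ft_force: [-0.1, 0.3, 0.1]
width: 0.0504
rot/60 [-0.001 -0.    -0.004] [0.5141 0.0006 0.0475] [-0.1287752   0.30900928  0.13020876] 0.050418762860473414 2.95
```

View pics/w2.png

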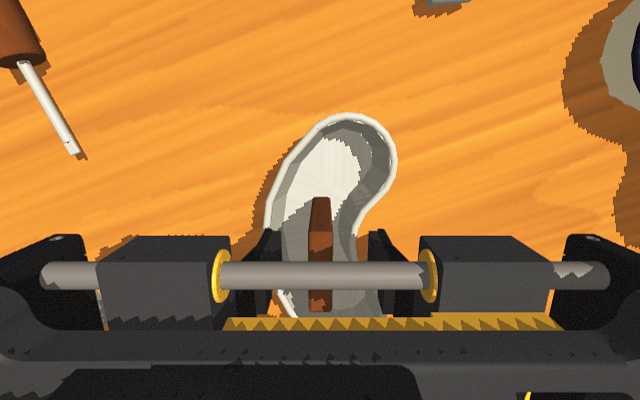

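The bar is between the fingers, centred at about column 320. I'll close and lift.

```bash

python3 -m inch '{"translation":[[0,0,0],[0,0,0],[0,0,0],[0,0,0],[0,0,0],[0,0,0],[0,0,0],[0,0,0]],"rot":[[0,0,0],[0,0,0],[0,0,0],[0,0,0],[0,0,0],[0,0,0],[0,0,0],[0,0,0]],"jaw":[30,20,10,5,5,5,5,5]}' 40
python3 -m inch '{"translation":[[0,0,0.15],[0,0,0.4],[0,0,0.7],[0,0,0.9],[0,0,0.9]],"rot":[[0,0,0],[0,0,0],[0,0,0],[0,0,0],[0,0,0]],"jaw":[5,5,5,5,5]}'
python3 rv.py 159.9
python3 - <<'E'
from m import *
s=r.read_state();im=eyes.camera('top');cv2.imwrite('pics/top2.png',im)
im=eyes.camera('wrist');cv2.imwrite('pics/w3.png',im)
E
```

```text
time: 3.8
ee_pos: [0.5144, 0.0002, 0.0479]
eef_rot: [0.173, 0.985, 0.0, 0.0]
ft_force: [-0.5, -1.2, 0.3]
width: 0.012
time: 4.3
ee_pos: [0.5158, 0.0005, 0.1401]
eef_rot: [0.173, 0.985, 0.001, 0.002]
ft_force: [1.2, -0.2, -2.2]
width: 0.0118
rot/60 [-0.002  0.004 -0.003] [5.158e-01 5.000e-04 1.401e-01] [ 1.17341644 -0.2030469  -2.19324059] 0.011805386364968667 4.3
```

View pics/w3.png

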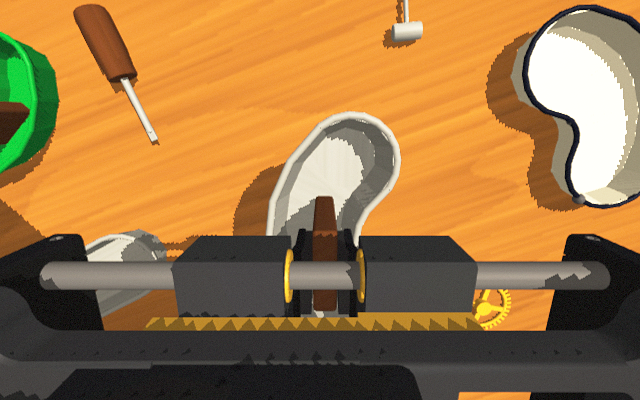

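The dish is held level. I'll swing it to the tray in thirds, about -49° and +84 mm in y each.

```bash

python3 -m inch '{"translation":[[0,0.08,0],[0,0.16,0],[0,0.25,0],[0,0.34,0],[0,0.42,0],[0,0.5,0],[0,0.59,0],[0,0.67,0],[0,0.76,0],[0,0.84,0],[0,0.84,0]],"rot":[[0,0,-0.08],[0,0,-0.16],[0,0,-0.24],[0,0,-0.33],[0,0,-0.41],[0,0,-0.49],[0,0,-0.57],[0,0,-0.65],[0,0,-0.74],[0,0,-0.82],[0,0,-0.82]],"jaw":[5,5,5,5,5,5,5,5,5,5,5]}'
python3 rv.py 13; python3 -c "
from bench import r;print(r.read_state()['joint_positions'])"
```

```text
time: 5.5
ee_pos: [0.513, 0.0855, 0.1354]
eef_rot: [0.567, 0.824, -0.001, -0.001]
ft_force: [0.6, -1.2, -2.6]
width: 0.0114
rot/60 [-1.000e-03 -2.000e-03 -1.632e+00] [0.513  0.0855 0.1354] [ 0.56128753 -1.1965209  -2.55638769] 0.011416336811019345 5.5
[-0.70056563  0.19053073  0.49818602  1.8811499  -0.10204016  1.09665476
  0.20234236]
```

```bash

python3 -m inch '{"translation":[[0,0.08,0.01],[0,0.16,0.02],[0.01,0.25,0.03],[0.01,0.34,0.05],[0.02,0.42,0.05],[0.02,0.5,0.05],[0.03,0.59,0.05],[0.03,0.67,0.05],[0.03,0.76,0.05],[0.03,0.83,0.05],[0.03,0.83,0.05]],"rot":[[0,0,-0.08],[0,0,-0.16],[0,0,-0.24],[0,0,-0.33],[0,0,-0.41],[0,0,-0.49],[0,0,-0.57],[0,0,-0.65],[0,0,-0.74],[0,0,-0.82],[0,0,-0.82]],"jaw":[5,5,5,5,5,5,5,5,5,5,5]}'
python3 -m inch '{"translation":[[0,0.08,0],[0,0.16,0],[0.01,0.25,0],[0.01,0.34,0],[0.02,0.42,0],[0.02,0.5,0],[0.03,0.59,0],[0.03,0.67,0],[0.03,0.76,0],[0.03,0.83,0],[0.03,0.83,0]],"rot":[[0,0,-0.08],[0,0,-0.16],[0,0,-0.24],[0,0,-0.33],[0,0,-0.41],[0,0,-0.49],[0,0,-0.57],[0,0,-0.65],[0,0,-0.74],[0,0,-0.82],[0,0,-0.82]],"jaw":[5,5,5,5,5,5,5,5,5,5,5]}'
python3 rv.py 13; python3 -c "
from bench import r;print(r.read_state()['joint_positions'])"
```

```text
time: 6.6
ee_pos: [0.5154, 0.1689, 0.1392]
eef_rot: [0.858, 0.514, -0.001, -0.001]
ft_force: [-0.1, -0.2, -3.2]
width: 0.0119
time: 7.7
ee_pos: [0.518, 0.2521, 0.1384]
eef_rot: [0.994, 0.112, -0.001, -0.001]
ft_force: [-0.3, 0.0, -3.5]
width: 0.012
rot/60 [-0.002 -0.002  0.002] [0.518  0.2521 0.1384] [-0.30924886  0.02448801 -3.52847963] 0.011953730035641555 7.7
[-1.05526539  0.33734465  0.6349579   1.74063539 -0.22097494  1.13669537
 -1.69957631]
```

```bash

python3 -m inch '{"translation":[[0.01,0,-0.15],[0.02,0,-0.3],[0.02,0,-0.43],[0.02,0,-0.43],[0.02,0,-0.43]],"rot":[[0,0,0],[0,0,0],[0,0,0],[0,0,0],[0,0,0]],"jaw":[5,5,5,5,5]}'
python3 rv.py 13
python3 - <<'E'
from h import *
s=r.read_state();im=eyes.camera('wrist');cv2.imwrite('pics/w4.png',im);C=cam('wrist',s)
np.savez('pics/w4.npz',K=C[0],R=C[1],t=C[2])
im2=eyes.camera('scene');cv2.imwrite('pics/s4.png',im2)
cv2.imwrite('pics/ws4.png',np.vstack([im[0:300,60:560],cv2.resize(im2[150:290,350:550],(500,300),interpolation=cv2.INTER_CUBIC)]))
E
```

```text
time: 8.2
ee_pos: [0.5199, 0.2515, 0.0949]
eef_rot: [0.994, 0.112, -0.002, -0.001]
ft_force: [0.1, -0.1, -2.6]
width: 0.0116
rot/60 [-0.001 -0.003  0.002] [0.5199 0.2515 0.0949] [ 0.0646628  -0.14500418 -2.59115102] 0.011607440574521632 8.2
```

View pics/ws4.png

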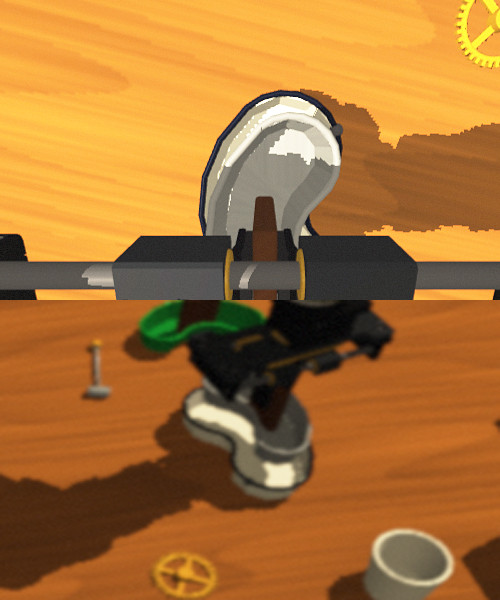

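The orientation is right, hollow to hollow. To check the centring, I'll overlay the dish's measured outline at its current pose, and the same outline enlarged by 14 mm at the tray rim's height.

```bash
cat > ov.py <<'E'
from m import *
d=np.load('pics/w1.npz');C1=(d['K'],d['R'],d['t']);im=cv2.imread('pics/w1.png');hsv=cv2.cvtColor(im,cv2.COLOR_BGR2HSV)
m=np.zeros(im.shape[:2],np.uint8);m[105:242,275:365]=(((hsv[...,1]<70)&(hsv[...,2]>85))*255)[105:242,275:365]
c=max(cv2.findContours(m,cv2.RETR_EXTERNAL,cv2.CHAIN_APPROX_NONE)[0],key=cv2.contourArea)
w=back(c[:,0],.030,C1)[:,:2]
# tool frame at grasp: TCP (.5144,.0002), yaw 160
def rot(a): a=np.radians(a);return np.array([[np.cos(a),-np.sin(a)],[np.sin(a),np.cos(a)]])
loc=(w-[.5144,.0002])@rot(160)   # dish frame about TCP, m
print('loc range mm',loc.min(0)*1e3,loc.max(0)*1e3)
ras=np.zeros((500,500),np.uint8);cv2.fillPoly(ras,[(loc*2000+250).astype(np.int32)],255)
k=cv2.getStructuringElement(cv2.MORPH_ELLIPSE,(57,57))
big=max(cv2.findContours(cv2.dilate(ras,k),cv2.RETR_EXTERNAL,cv2.CHAIN_APPROX_NONE)[0],key=cv2.contourArea)[:,0]
big=(big-250)/2000.
def proj(l,yaw,o,z,C):
    P=np.c_[l@rot(yaw).T+o,np.full(len(l),z)]@C[1].T+C[2];p=P@C[0].T;return (p[:,:2]/p[:,2:])
E
python3 - <<'E'
from ov import *
im=cv2.imread('pics/w4.png');d=np.load('pics/w4.npz');C=(d['K'],d['R'],d['t'])
o=[.5199,.2515]
o2=cv2.resize(im,None,fx=3,fy=3,interpolation=cv2.INTER_CUBIC)
for l,z,col in((loc,.077,(0,0,255)),(big,.028,(255,0,0))):
    cv2.polylines(o2,[(proj(l,12.9,o,z,C)*3+1).astype(np.int32)],True,col,1)
cv2.imwrite('pics/ov4.png',o2[250:730,700:1250])
E
```

```text
loc range mm [-74.4859126  -41.22259492] [74.61683805 36.35672917]
```

View pics/ov4.png

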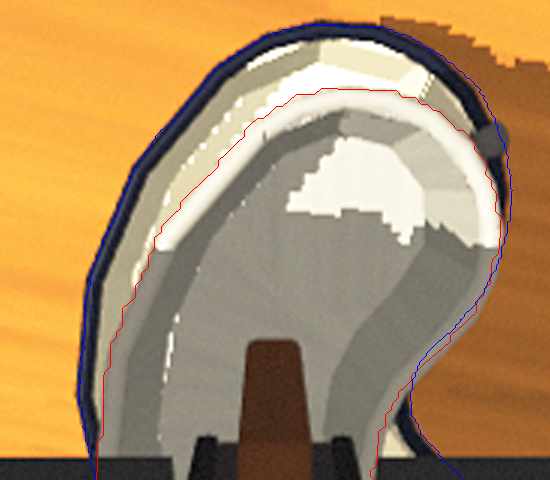

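The match is within about 2 mm all round. I'll lower in stages while watching the force.

```bash

python3 -m inch '{"translation":[[0,0,-0.1],[0,0,-0.2],[0,0,-0.3],[0,0,-0.36],[0,0,-0.36],[0,0,-0.36]],"rot":[[0,0,0],[0,0,0],[0,0,0],[0,0,0],[0,0,0],[0,0,0]],"jaw":[5,5,5,5,5,5]}'
python3 -m inch '{"translation":[[0,0,-0.01],[0,0,-0.02],[0,0,-0.03],[0,0,-0.04],[0,0,-0.04],[0,0,-0.04]],"rot":[[0,0,0],[0,0,0],[0,0,0],[0,0,0],[0,0,0],[0,0,0]],"jaw":[5,5,5,5,5,5]}'
python3 rv.py 13
```

```text
time: 8.9
ee_pos: [0.5205, 0.252, 0.0598]
eef_rot: [0.994, 0.112, -0.001, -0.001]
ft_force: [0.4, -0.1, -3.9]
width: 0.0114
time: 9.5
ee_pos: [0.5205, 0.252, 0.0558]
eef_rot: [0.994, 0.112, -0.001, -0.001]
ft_force: [0.1, 0.0, -2.0]
width: 0.0115
rot/60 [-0.002 -0.002  0.002] [0.5205 0.252  0.0558] [ 0.1109508   0.03439722 -1.9568197 ] 0.011469492610345909 9.5
```

```bash

for i in 1 2; do :; done
python3 -m inch '{"translation":[[0,0,-0.01],[0,0,-0.02],[0,0,-0.03],[0,0,-0.03],[0,0,-0.03]],"rot":[[0,0,0],[0,0,0],[0,0,0],[0,0,0],[0,0,0]],"jaw":[5,5,5,5,5]}'
python3 -m inch '{"translation":[[0,0,-0.005],[0,0,-0.01],[0,0,-0.01],[0,0,-0.01]],"rot":[[0,0,0],[0,0,0],[0,0,0],[0,0,0]],"jaw":[5,5,5,5]}'
python3 rv.py 13
```

```text
time: 10.0
ee_pos: [0.5205, 0.2519, 0.0527]
eef_rot: [0.994, 0.112, -0.001, -0.001]
ft_force: [-0.3, -0.8, -2.4]
width: 0.0117
time: 10.4
ee_pos: [0.5205, 0.2519, 0.0518]
eef_rot: [0.994, 0.112, -0.001, -0.001]
ft_force: [1.4, -0.4, -3.1]
width: 0.0116
rot/60 [-0.002 -0.002  0.002] [0.5205 0.2519 0.0518] [ 1.40444296 -0.4488853  -3.14470248] 0.011561656054181151 10.4
```

```bash

python3 -m inch '{"translation":[[0,0,-0.005],[0,0,-0.005],[0,0,-0.005]],"rot":[[0,0,0],[0,0,0],[0,0,0]],"jaw":[5,5,5]}'
python3 -m inch '{"translation":[[0,0,-0.005],[0,0,-0.005],[0,0,-0.005]],"rot":[[0,0,0],[0,0,0],[0,0,0]],"jaw":[5,5,5]}'
```

```text
time: 10.7
ee_pos: [0.5206, 0.252, 0.0514]
eef_rot: [0.994, 0.112, -0.001, -0.001]
ft_force: [-1.6, 0.4, 0.5]
width: 0.012
time: 11.0
ee_pos: [0.5207, 0.252, 0.0512]
eef_rot: [0.994, 0.112, -0.001, -0.001]
ft_force: [-3.0, -1.0, 4.7]
width: 0.0116
```

Contact at the expected height: the vertical force went from -3 to +4.7 N. I'll release gently and check before retreating.

```bash

python3 -m inch '{"translation":[[0,0,0],[0,0,0],[0,0,0],[0,0,0],[0,0,0],[0,0,0]],"rot":[[0,0,0],[0,0,0],[0,0,0],[0,0,0],[0,0,0],[0,0,0]],"jaw":[13,16,20,28,36,40]}'
python3 -m inch '{"translation":[[0,0,0.1],[0,0,0.3],[0,0,0.6],[0,0,0.95],[0,0,0.95]],"rot":[[0,0,0],[0,0,0],[0,0,0],[0,0,0],[0,0,0]],"jaw":[40,40,40,40,40]}'
python3 -m inch '{"translation":[[-0.3,0,0.3],[-0.7,0,0.6],[-1,0,0.8],[-1,0,0.8],[-1,0,0.8]],"rot":[[0,0,0],[0,0,0],[0,0,0],[0,0,0],[0,0,0]],"jaw":[40,40,40,40,40]}'
python3 - <<'E'
from ov import *
s=r.read_state();im=eyes.camera('wrist');C=cam('wrist',s);sc=eyes.camera('scene')
cv2.imwrite('pics/w5.png',im);cv2.imwrite('pics/s5.png',sc);print(s['ee_pos'],s['time'])
o=[.5206,.252]
p=proj(big,13,o,.028,C);q=proj(loc,13,o,.034,C);o2=cv2.resize(im,None,fx=3,fy=3,interpolation=cv2.INTER_CUBIC)
for l,col in((p,(255,0,0)),(q,(0,0,255))):cv2.polylines(o2,[(l*3+1).astype(np.int32)],True,col,1)
x,y=np.maximum(0,(p.min(0)*3-40)).astype(int);cr=o2[y:y+480,x:x+400]
cr=cv2.copyMakeBorder(cr,0,480-cr.shape[0],0,400-cr.shape[1],0)
cv2.imwrite('pics/end.png',np.hstack([cr,cv2.resize(sc[160:280,400:500],(400,480),interpolation=cv2.INTER_CUBIC)]))
E
```

```text
time: 11.6
ee_pos: [0.5207, 0.252, 0.0512]
eef_rot: [0.994, 0.112, -0.001, -0.001]
ft_force: [0.2, -0.7, -0.2]
width: 0.0356
time: 12.1
ee_pos: [0.5232, 0.2528, 0.1515]
eef_rot: [0.994, 0.112, 0.003, -0.003]
ft_force: [0.1, -0.2, -0.2]
width: 0.04
time: 12.6
ee_pos: [0.4232, 0.2532, 0.232]
eef_rot: [0.994, 0.112, 0.003, -0.004]
ft_force: [-0.0, 0.5, -0.5]
width: 0.0404
loc range mm [-74.4859126  -41.22259492] [74.61683805 36.35672917]
[0.42317479 0.25316731 0.23201561] 12.6
```

View pics/end.png

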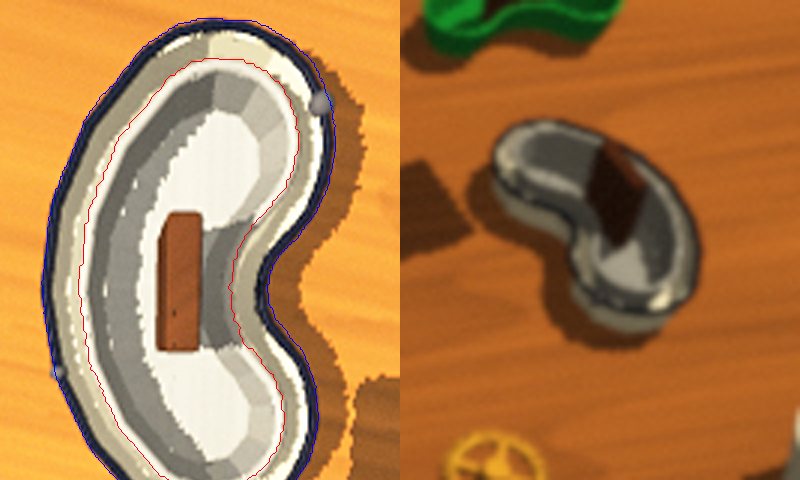

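The dish sits centred in the tray with an even gap all round, and its outline falls on the prediction for seated height. The gripper is clear, so I'm handing in.

```bash
python3 -c "
from bench import r;print(r.close_job())"
```

```text
the job is handed in; nothing more can be done
None
```

The kidney dish is in the enamel tray, hollow side to hollow side, released and handed in at about 12.7 s of the 42 s. I gripped it by its bar, turned it about 147° clockwise seen from above, and lowered it in small steps to contact.

**Seating:** Contact came with the TCP at 51.2–51.4 mm; 51.9 mm was expected for a dish flat on the tray floor. The force there stayed below 5 N, and the arm read no load after letting go.

**Fit:** The final wrist picture, with the measured outlines drawn over it, shows the dish centred in the tray with an even gap all round, to within about 2 mm. It agrees with the height of a seated dish.

**Other objects:** The arm never went near the oblong dish or the coloured look-alikes. I did not re-measure the oblong dish at the end. The gripper finished clear at a height of 0.23 m.

**Disagreement:** Two measurements differed slightly. The bar's centre read up to 2 mm apart between the bar and the outline, and the tray's centre read about 2 mm apart between the top and wrist cameras. I went with the wrist values, and the final picture bore them out.

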